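# Register a well plate in the reader and hold the reading head at focus

### The arm

A 7-joint arm with a two-finger parallel gripper is mounted at the origin on the work surface. World frame = base frame: x ahead of the robot, y to its left, z up, the work surface at z = 0. Lengths are in m, angles in rad, forces in N, time in s.
With the tool pointing down it reaches from about 0.425 to 0.925 m from the base axis. Payload 6.8 kg.
Tool frame: the origin (TCP) lies midway between the tips of the shut fingers; the grasp point (between the pads) lies r.grip_point_offset behind it (r.grip_point_offset is the distance from the TCP to the grasp point, in m); z points along the fingers, y is the direction in which the jaws open and shut (so a half turn about z gives the same grasp; the last joint's range is limited). The gripper opens to 85 mm and grips with 20 to 120 N. Pads are 22 mm wide; open, the fingers measure 114 mm over their backs; the gripper's body (76 mm by 85 mm) begins 54 mm behind the grasp point. The pads swing forward as they close: fully open they stand 13 mm farther back than shut.
Start: joints at [1.197, 0.477, 0.022, 1.555, -0.011, 1.109, -0.083], TCP at [0.177, -0.651, 0.231] pointing down, gripper open.
Joint ranges: [-2.96, 2.96], [-0.34, 2.1], [-1.41, 1.46], [0.24, 2.44], [-1.37, 4.51], [0.17, 1.92], [-2.96, 2.96]. Speed limits (rad/s): [2.39, 2.39, 3.14, 3.14, 3.14, 3.14, 3.14].

### API

Orientations are given as a rotation vector (axis times angle).
In Python, from bench import r gives the robot as it stands. The module is installed in compiled form; this text tells all that it offers.
- The arm moves only by the tool play_rows, never from a script. Its argument "deltas" is a list of rows, each a list of 3 entries, a list of its own where there are three numbers: the finger opening in mm, from 0 to 85.4, then the shift along the tool's x, y, z in mm, then the turn, a rotation vector about the tool's x, y, z in rad. A call has 1 to 8 rows; each row is the pose to reach, as a shift and turn from the pose measured when the call began, along the tool's axes at that moment; what a row does not reach only later rows make up. A row lasts 1/8 s, in which the tool goes at most 62.5 mm and 10.7 degrees, less where a joint would pass 70% of its speed; a pose out of reach is approached as far as the arm can. A call with a gripper value outside its range is refused whole. The fingers move at their own pace and stop on an object; "squeeze" is the grip in N (left out, the last holds). Time passes only in rows, so rows that repeat a pose let the fingers close. It gives the time, the measured TCP pose, the force and the opening at its end, in the units of the state.
- r.get_obs(): the state, without advancing time (a new reading comes with each control period).
- r.grab_frame(name): name is "side" or "top"; returns (picture, depth): 384x512x3 uint8, red, green, blue; 384x512 float32, m along the optical axis (not along the pixel's ray), 0 where there is no reading.
- r.camera_model(name): a dict with "mtx" (3x3 intrinsics, pixels), "rvec" (rotation vector, rad) and "tvec" (3), from world to camera coordinates, as OpenCV has them. Camera axes: x right, y down, z forward; pixel columns grow to the right and rows downward; lengths in m; the calibration is good to about 2 mm. A picture is of the moment at which its call begins. camera_model takes no time and is no camera call.
- r.hand_in(): hands the job in, once; it reports no verdict.
The state is a dict: "clock": time; "joints": joint angles; "qvel": joint speeds; "tau": joint torques, N m; "tcp_pos": TCP position; "orientation": TCP orientation; "contact_force": force on the tool from outside, world axes, zero at the start; "moment": the same for the moment, N m; "grip_width": finger opening in m.
Only numpy, scipy, OpenCV 4.12 (cv2) and the standard library are available. Lean on these libraries where they do the work, as an engineer would, in place of code of your own. Each camera call takes 0.05 s, during which the arm holds its last target. There are 200 camera calls.

### The job

Push the white well plate across the reader's deck into the corner, square and snug against both metal stop rails, while the reading head is still up. Then press the head's blue pad down until the black pointer collar stands in the green band (14 mm of travel, give or take 4 mm) and keep holding it there: the program finishes while still pressing. Never run the head down onto its bottom stop, and leave the other things on the bench where they are.

Things in the scene. Friction and masses are not known exactly. Their poses are not given: they have to be found in the camera images.
- reader: plate reader, fixed to the bench: grey deck, x -115..105, y -100..150 mm in its frame, top 15 mm above the bench. Origin on the bench; x points to the far stop rail, y to the side stop rail, z up. Behind the side rail stands a white column, 60 x 46 mm, centred at x 20, y 112 mm, top 64 mm above the bench; it carries the sprung reading head.
- nest_corner (a point): the corner on the deck's top where the faces of the two aluminium stop rails meet (85, 65, 15 mm in the reader's frame); axes as the reader's. The rails are 12 mm thick and stand 12 mm above the deck: far rail face at x = 85 mm, running y -65..65; side rail face at y = 65 mm, running x -50..80 mm.
- plate: loose white 24-well plate with green, amber and pale wells, a solid block 127 (x) x 85 (y) x 20 mm high, 60 to 130 g, lying on the deck with its x axis roughly along the reader's x, 1 to 6 cm short of the rails. Origin: centre of its underside, z up. Too wide to grip: it is to be pushed.
- plate_corner (a point): lower corner of the plate at its +x, +y end (63.5, 42.5, 0 mm in the plate's frame; a small blue square on top marks it); it comes to nest_corner when the plate is home
- head (a joint): downward travel of the reading head in m: 0 up, 0.024 bottom stop. It takes about 6 N to start, 0.4 N more per mm (11 N at 14 mm), and springs back up when released. A black collar on it, 3 mm thick, slides down a banded rod beside the pad: white too high (0 to 10 mm), green focus (10 to 18 mm), red too low (18 to 24 mm).
- head_pad (a point): centre of the flat top of the round blue press pad, 44 mm across; at rest 138 mm above the bench at x 20, y 110 mm in the reader's frame; it moves straight down with the head. The banded rod, 14 mm across, stands 34 mm from it on the +y side, its top 112 mm above the bench.
- lens (a point): lower end of the head's black lens barrel, 26 mm across; at x 20, y 48 mm in the reader's frame, at rest 67 mm above the bench (never reaches the plate). It hangs from an arm 24 mm wide that runs from under the pad in the reader's -y direction, its top 104 mm above the bench at rest.
- beaker: bystander: glass beaker 60 mm across, 70 mm high, beyond the reader's far edge; origin under its centre
- vial: bystander: small clear vial with blue cap, 32 mm across, 55 mm high, beyond the reader's far edge; origin under its centre
- jar: bystander: amber jar, 56 mm across, 65 mm high, standing beside the reader on its -y side; origin under its centre
- cap: bystander: blue screw cap, 40 mm across, 14 mm high, lying on the left of the bench; origin under its centre
- pipette: bystander: white hand pipette, 250 mm long, lying on the left of the bench; origin on the bench under its middle
- wash_bottle: bystander: white bottle with red cap, 68 mm across, 170 mm high, on the right of the bench; origin under its centre

How it is judged:
By the outcome, as a careful person would: the job done as asked, in the order asked, and still so for the second after the job is handed in, while the arm keeps its last pose, push and grip.
It also fails if it takes over 58 s, if anything falls off the work surface, if the arm or the gripper's body presses on something with over 40 N, if the wrist force passes 120 N, or if a joint passes its speed limit or range.

## Working session

There is one attempt and no reset: what is moved stays moved. The work goes in short steps, Python scripts to look and compute and a tool call to move; the robot and the scene stay as the last step left them, time stands still between calls to the robot, and variables do not carry over. Pictures are saved under pics/ and viewed, about 8 in all and at most 12, crops included, and the job is handed in when it is done.

Besides the shell and the picture viewer there is one more tool, called after "Emit:" in YAML: its name, and indented under it one key for each argument. play_rows: Moves the arm, as the interface text tells. Its arguments: {"type":"object","properties":{"deltas":{"type":"array"},"squeeze":{"type":"number"}},"required":["deltas"]}

```bash
mkdir -p pics; cat > h.py <<'E'
import numpy as np, cv2
from bench import r
def cam(n):
    m=r.camera_model(n); K=np.array(m['mtx'],float); R=cv2.Rodrigues(np.array(m['rvec'],float))[0]; t=np.array(m['tvec'],float).ravel()
    return K,R,t
def world(n,uv,d):
    K,R,t=cam(n); uv=np.atleast_2d(uv).astype(float); d=np.atleast_1d(d)
    p=np.c_[uv,np.ones(len(uv))]@np.linalg.inv(K).T*d[:,None]
    return (p-t)@R
def onz(n,uv,z):
    K,R,t=cam(n); uv=np.atleast_2d(uv).astype(float)
    ray=(np.c_[uv,np.ones(len(uv))]@np.linalg.inv(K).T)@R; c=-R.T@t
    return c+ray*((z-c[2])/ray[:,2])[:,None]
def proj(n,P):
    K,R,t=cam(n); q=(np.atleast_2d(P)@R.T+t)@K.T
    return q[:,:2]/q[:,2:]
def grab(n,f):
    im,d=r.grab_frame(n); np.savez('pics/'+f,im=im,d=d); cv2.imwrite(f'pics/{f}.png',im[:,:,::-1]); return im,d
E
python3 - <<'E'
from h import *
for n in('top','side'):
    grab(n,n+'0'); K,R,t=cam(n); print(n,K[0,0],-R.T@t,R[2])
o=r.get_obs(); print(o['tcp_pos'],o['orientation'],o['clock'],o['contact_force'],r.grip_point_offset)
E
```

```text
top 418.5362096516555 [ 0.51576956 -0.00910435  1.58891939] [ 5.24199457e-02  9.80595904e-04 -9.98624648e-01]
side 359.6943774815325 [0.50399906 0.73251967 0.83776515] [ 0.09002887 -0.70251196 -0.7059545 ]
[ 0.17715738 -0.6507891   0.23041284] [-3.11227502e+00 -4.16054661e-01  5.36995846e-04] 0.1 [ 0.37667545 -0.35476105  0.30756469] 0.0187
```

View pics/top0.png

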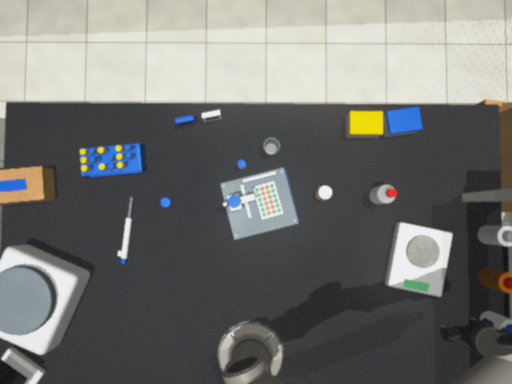

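View pics/side0.png

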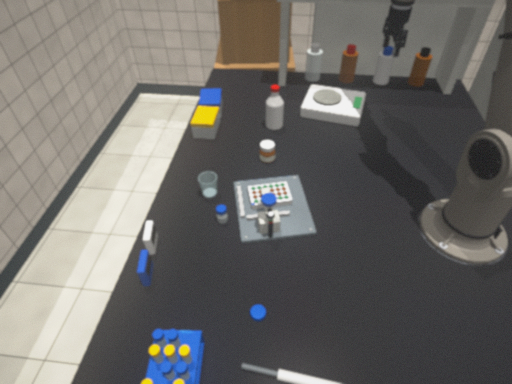

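The top view shows the reader near (260,203), with its far side up, its column and blue pad at (234,202) and the plate at (268,199). In the side view the reader is near (273,207) and its pad at (269,199). Next I'll enlarge both.

```bash
python3 - <<'E'
from h import *
a=np.load('pics/top0.npz')['im'][160:245,212:305]; b=np.load('pics/side0.npz')['im'][168:245,225:320]
A=cv2.resize(a,None,fx=6,fy=6,interpolation=cv2.INTER_CUBIC);B=cv2.resize(b,None,fx=6,fy=6,interpolation=cv2.INTER_CUBIC)
cv2.imwrite('pics/ca.png',A[:,:,::-1]);cv2.imwrite('pics/cb.png',B[:,:,::-1])
# deck orientation by depth
for n in('top','side'):
    z=np.load(f'pics/{n}0.npz'); d=z['d']; v,u=np.mgrid[0:384,0:512]; W=world(n,np.c_[u.ravel(),v.ravel()],d.ravel()).reshape(384,512,3)
    m=(W[...,2]>.008)&(W[...,2]<.2)&(abs(W[...,0]-.66)<.2)&(abs(W[...,1]-.0)<.2)
    _,l,s,_=cv2.connectedComponentsWithStats(m.astype(np.uint8)); k=1+np.argmax(s[1:,4]); P=W[l==k]
    print(n,s[k],cv2.minAreaRect((P[:,:2]*1000).astype(np.float32)),np.percentile(P[:,2],[5,20,50,80,99]))
    for uv in ([(234,202),(268,199),(255,225),(285,175)] if n=='top' else [(269,199),(269,187),(295,225)]): print(uv,W[uv[1],uv[0]].round(4))
E
```

```text
top [ 220  168   78   63 3644] ((564.302001953125, -28.309036254882812), (221.49134826660156, 262.66925048828125), 12.900992393493652) [0.00987305 0.0126269  0.01724929 0.0347573  0.13889721]
(234, 202) [0.5616 0.0595 0.1394]
(268, 199) [ 0.5765 -0.0616  0.0396]
(255, 225) [ 0.4796 -0.014   0.0137]
(285, 175) [ 0.6682 -0.1262  0.017 ]
side [ 234  175   72   68 4028] ((560.230712890625, -27.440719604492188), (220.71615600585938, 260.35089111328125), 14.631184577941895) [0.01201459 0.01382185 0.01622926 0.03608813 0.13832223]
(269, 199) [0.5629 0.0651 0.1371]
(269, 187) [ 0.5767 -0.0866  0.0333]
(295, 225) [0.4867 0.0453 0.0137]
```

View pics/ca.png

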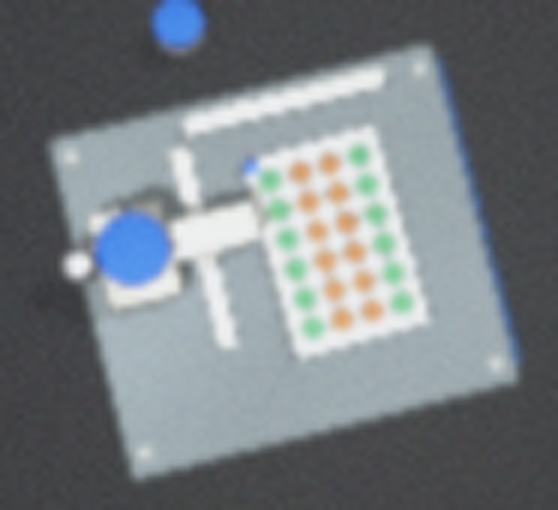

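View pics/cb.png

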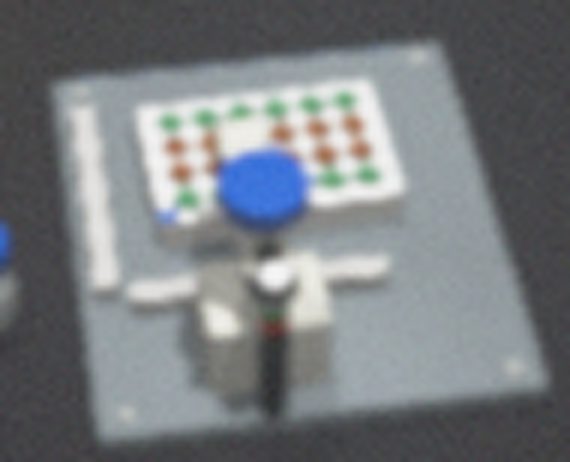

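Crop A shows the far rail at (285,100) and the side rail at (205,250), with the plate about 15 mm or more off both. The plate's blue mark is at (250,165), the pad at (132,248) and the rod cap at (77,265). Crop B shows the same from +y. I'll fit the reader and plate poses from their corners in both views.

```bash
cat > fit.py <<'E'
from h import *
from scipy.optimize import least_squares
def fitrect(obs,loc,z,x0):
    # obs {cam: Nx2 px}, loc Nx2 ; returns x,y,yaw and residuals per view
    def P(p): c,s=np.cos(p[2]),np.sin(p[2]); return np.c_[loc@np.array([[c,s],[-s,c]])+p[:2],np.full(len(loc),z)]
    f=lambda p:np.concatenate([(proj(n,P(p))-uv).ravel() for n,uv in obs.items()])
    s=least_squares(f,x0); return s.x,np.sqrt(np.mean(s.fun**2))
E
cat > a.py <<'E'
from fit import *
up=lambda L,o:(np.array(L,float)+.5)/6-.5+np.array(o)
dk=np.array([[105,150],[105,-100],[-115,-100],[-115,150]])/1e3
pl=np.array([[63.5,42.5],[63.5,-42.5],[-63.5,-42.5],[-63.5,42.5]])/1e3
oA,oB=(212,160),(225,168)
D={'top':up([(50,143),(433,43),(517,383),(135,478)],oA),'side':up([(100,440),(52,85),(438,42),(548,385)],oB)}
Q={'top':up([(248,160),(373,126),(428,320),(302,357)],oA),'side':up([(160,222),(138,105),(370,80),(405,187)],oB)}
res={}
for nm,o,l,z in(('reader',D,dk,.015),('plate',Q,pl,.035)):
    for k in(['top'],['side'],['top','side']):
        x,e=fitrect({n:o[n] for n in k},l,z,[.56,-.03,.2]); print(nm,k,x.round(4),'rms px',e.round(2))
    # triangulated height of corners
    Ks=[cam(n) for n in('top','side')]
    X=cv2.triangulatePoints(*[K@np.c_[R,t] for K,R,t in Ks],o['top'].T,o['side'].T); print(' z tri',(X[2]/X[3]).round(4))
    res[nm]=x
R_,p=res['reader'],res['plate']; c,s=np.cos(R_[2]),np.sin(R_[2]); M=np.array([[c,-s],[s,c]])
print('plate in reader mm',(M.T@(p[:2]-R_[:2])*1e3).round(1),'yaw deg',np.degrees(p[2]-R_[2]).round(2),'home = 21.5,22.5')
print('pad from pose',R_[:2]+M@[.02,.11],'pad px->',onz('top',up([(132,248)],oA),.138),onz('side',up([(264,183)],oB),.138))
E
python3 a.py
```

```text
reader ['top'] [ 0.573  -0.0512  0.2527] rms px 0.38
reader ['side'] [ 0.5733 -0.05    0.2584] rms px 0.32
reader ['top', 'side'] [ 0.5732 -0.0506  0.2557] rms px 0.38
 z tri [0.0126 0.011  0.0157 0.0136]
plate ['top'] [ 0.5742 -0.0613  0.277 ] rms px 0.43
plate ['side'] [ 0.5733 -0.0623  0.2774] rms px 0.23
plate ['top', 'side'] [ 0.5737 -0.0617  0.2772] rms px 0.37
 z tri [0.0324 0.0386 0.0365 0.0362]
plate in reader mm [ -2.3 -10.9] yaw deg 1.23 home = 21.5,22.5
pad from pose [0.56469271 0.06086275] pad px-> [[0.56536309 0.06105184 0.138     ]] [[0.56427006 0.06266088 0.138     ]]
```

The two views agree to about 1 mm. The plate has about 24 mm (x) and 33 mm (y) to go, with 1.2° of yaw to take out. I'll push +x first because the tool yaw already suits it, then turn and push +y, both with a two-finger contact.

```bash
cat > go.py <<'E'
import sys
from h import *
from scipy.spatial.transform import Rotation as Ro
RX,RY,RT=.5732,-.0506,.2557
c,s=np.cos(RT),np.sin(RT); M=np.array([[c,-s],[s,c]])
o=r.get_obs(); p=np.array(o['tcp_pos']); T=Ro.from_rotvec(o['orientation'])
rd=lambda w:np.r_[M.T@(np.array(w[:2])-[RX,RY]),w[2]]*1e3
if __name__=='__main__':
    X=T.as_matrix(); print('t',round(o['clock'],2),'tcp reader mm',rd(p).round(1),'yaw',np.degrees(np.arctan2(X[1,0],X[0,0])-RT).round(2),'tilt',np.degrees(np.arccos(-X[2,2])).round(2),'F reader',np.r_[M.T@o['contact_force'][:2],o['contact_force'][2]].round(2),'w',o['grip_width'],'q',np.round(o['joints'],2))
    for a in sys.argv[1:]:   # x,y,z mm in reader frame, yaw deg of tool x relative to reader x
        x,y,z,w=map(float,a.split(','))
        g=np.r_[np.array([RX,RY])+M@[x/1e3,y/1e3],z/1e3]; yw=RT+np.radians(w)
        G=Ro.from_euler('z',yw)*Ro.from_euler('x',np.pi)
        print(a,'->',(T.inv().apply(g-p)*1e3).round(1),(T.inv()*G).as_rotvec().round(3), 'world',g.round(3))
E
python3 go.py=  2>/dev/null; python3 go.py -- 2>/dev/null | head -1; python3 go.py " -105,-11,180,0" " -105,-11,22,0"
```

```text
t 0.1 tcp reader mm [-535.  -480.5  230.4] yaw 0.58 tilt 0.1 F reader [ 0.27 -0.44  0.31] w 0.08526019452744182 q [ 1.2   0.48  0.02  1.56 -0.01  1.11 -0.08]
t 0.1 tcp reader mm [-535.  -480.5  230.4] yaw 0.58 tilt 0.1 F reader [ 0.27 -0.44  0.31] w 0.08526019452744182 q [ 1.2   0.48  0.02  1.56 -0.01  1.11 -0.08]
 -105,-11,180,0 -> [ 434.7 -465.1   51.1] [-0.002  0.     0.01 ] world [ 0.474 -0.088  0.18 ]
 -105,-11,22,0 -> [ 434.7 -464.8  209.1] [-0.002  0.     0.01 ] world [ 0.474 -0.088  0.022]
```

Emit:
play_rows:
  deltas:
    - [40,[50,-54,0],[0,0,0]]
    - [40,[95,-101,0],[0,0,0]]
    - [40,[140,-149,0],[0,0,0]]
    - [40,[185,-197,10],[0,0,0]]
    - [40,[230,-245,20],[0,0,0.01]]
    - [40,[275,-293,30],[0,0,0.01]]
    - [40,[320,-341,40],[0,0,0.01]]
    - [40,[360,-385,50],[0,0,0.01]]
  squeeze: 20

```text
clock: 1.1
tcp_pos: [0.4098, -0.2102, 0.1858]
orientation: [-3.115, -0.4, -0.0]
contact_force: [1.5, 0.2, -0.2]
grip_width: 0.0397
```

```bash
python3 go.py " -105,-11,100,0" " -105,-11,22,0"
```

```text
t 1.1 tcp reader mm [-198.5 -113.1  185.8] yaw -0.01 tilt 0.07 F reader [ 1.45 -0.19 -0.21] w 0.03972878118801483 q [ 0.56  0.19 -0.25  2.08  0.06  0.87 -1.04]
 -105,-11,100,0 -> [  93.4 -102.    85.9] [-0.001 -0.    -0.   ] world [ 0.474 -0.088  0.1  ]
 -105,-11,22,0 -> [  93.4 -101.9  163.9] [-0.001 -0.    -0.   ] world [ 0.474 -0.088  0.022]
```

Emit:
play_rows:
  deltas:
    - [40,[40,-44,25],[0,0,0]]
    - [40,[75,-82,50],[0,0,0]]
    - [40,[93,-102,80],[0,0,0]]
    - [40,[93,-102,110],[0,0,0]]
    - [40,[93,-102,135],[0,0,0]]
    - [40,[93,-102,155],[0,0,0]]
    - [40,[93,-102,163],[0,0,0]]
    - [40,[93,-102,163],[0,0,0]]

```text
clock: 2.1
tcp_pos: [0.4737, -0.0878, 0.0227]
orientation: [-3.114, -0.4, 0.001]
contact_force: [0.0, -0.1, -0.1]
grip_width: 0.04
```

```bash
python3 go.py " -80,-11,22,0" " -62,-11,22,0"
python3 - <<'E'
from h import *
im,d=grab('side','side1'); b=cv2.resize(im[140:260,205:345],None,fx=5,fy=5,interpolation=cv2.INTER_CUBIC); cv2.imwrite('pics/cb1.png',b[:,:,::-1])
E
```

```text
t 2.1 tcp reader mm [-105.7  -10.8   22.7] yaw -0.01 tilt 0.1 F reader [-0.   -0.06 -0.14] w 0.03995712740527659 q [ 0.27  0.5  -0.26  2.15  0.24  0.52 -1.49]
 -80,-11,22,0 -> [25.7  0.2  0.7] [-0.002  0.001 -0.   ] world [ 0.499 -0.081  0.022]
 -62,-11,22,0 -> [43.7  0.2  0.7] [-0.002  0.001 -0.   ] world [ 0.516 -0.077  0.022]
```

View pics/cb1.png

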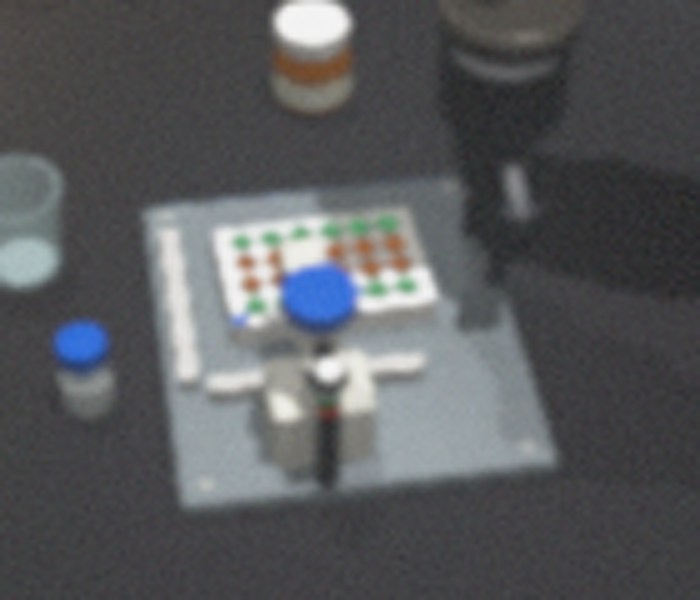

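The fingers, at (480,270), are down beside the plate's -x end and nothing is disturbed. I'll push +x slowly.

Emit:
play_rows:
  deltas:
    - [40,[10,0,0.5],[0,0,0]]
    - [40,[20,0,0.5],[0,0,0]]
    - [40,[26,0,0.5],[0,0,0]]
    - [40,[31,0,0.5],[0,0,0]]
    - [40,[36,0,0.5],[0,0,0]]
    - [40,[40,0,0.5],[0,0,0]]
    - [40,[44,0,0.5],[0,0,0]]
    - [40,[47,0,0.5],[0,0,0]]

```text
clock: 3.15
tcp_pos: [0.5198, -0.0759, 0.0227]
orientation: [-3.115, -0.4, -0.0]
contact_force: [-0.8, -0.6, -0.4]
grip_width: 0.0398
```

```bash
python3 go.py " -53,-11,22,0"
```

```text
t 3.15 tcp reader mm [-58.1 -11.   22.7] yaw -0.01 tilt 0.07 F reader [-0.97 -0.35 -0.4 ] w 0.03984026639085052 q [ 0.23  0.55 -0.25  2.05  0.24  0.58 -1.5 ]
 -53,-11,22,0 -> [5.1 0.  0.7] [-0.001 -0.    -0.   ] world [ 0.525 -0.075  0.022]
```

Emit:
play_rows:
  deltas:
    - [40,[1.5,0,0],[0,0,0]]
    - [40,[3,0,0],[0,0,0]]
    - [40,[3.5,0,0],[0,0,0]]
    - [40,[4,0,0],[0,0,0]]
    - [40,[4,0,0],[0,0,0]]

```text
clock: 3.78
tcp_pos: [0.5237, -0.0749, 0.0227]
orientation: [-3.115, -0.4, -0.0]
contact_force: [-0.4, 0.3, -0.7]
grip_width: 0.0401
```

```bash
python3 go.py
```

```text
t 3.77 tcp reader mm [-54.1 -11.   22.7] yaw -0.02 tilt 0.07 F reader [-0.33  0.41 -0.7 ] w 0.04006686157780413 q [ 0.23  0.55 -0.25  2.04  0.24  0.58 -1.51]
```

Emit:
play_rows:
  deltas:
    - [40,[0.7,0,0],[0,0,0]]
    - [40,[1.4,0,0],[0,0,0]]
    - [40,[2,0,0],[0,0,0]]
    - [40,[2,0,0],[0,0,0]]

```text
clock: 4.28
tcp_pos: [0.5258, -0.0744, 0.0227]
orientation: [-3.115, -0.4, -0.001]
contact_force: [-0.4, -0.8, 0.6]
grip_width: 0.0402
```

```bash
python3 go.py
```

```text
t 4.28 tcp reader mm [-51.9 -11.   22.7] yaw -0.01 tilt 0.07 F reader [-0.63 -0.65  0.57] w 0.040222873630902246 q [ 0.23  0.55 -0.25  2.03  0.24  0.58 -1.51]
```

Emit:
play_rows:
  deltas:
    - [40,[0.7,0,0],[0,0,0]]
    - [40,[1.4,0,0],[0,0,0]]
    - [40,[1.5,0,0],[0,0,0]]

```text
clock: 4.65
tcp_pos: [0.5258, -0.0744, 0.0225]
orientation: [-3.115, -0.4, 0.004]
contact_force: [-5.1, -1.9, 4.7]
grip_width: 0.0398
```

```bash
python3 go.py
python3 - <<'E'
from h import *
im,d=grab('top','top2'); b=cv2.resize(im[160:245,212:305],None,fx=6,fy=6,interpolation=cv2.INTER_CUBIC); cv2.imwrite('pics/ca2.png',b[:,:,::-1])
E
```

```text
t 4.65 tcp reader mm [-51.9 -11.   22.5] yaw -0.03 tilt 0.15 F reader [-5.45 -0.54  4.71] w 0.03979599590163072 q [ 0.22  0.55 -0.25  2.03  0.24  0.59 -1.51]
```

Pushing 1.5 mm further gave no movement and the force rose to 5.4 N, so the plate is against the far rail. Next I back off, lift, turn 90° and set up the y push.

```bash
python3 go.py " -65,-11,22,0" " -70,-11,75,0" " -70,-85,90,0" "21,-85,90,90" "21,-85,22,90"
python3 - <<'E'
from go import *
print('jar',rd(onz('top',(325,192),.065)[0]))
E
```

```text
t 4.7 tcp reader mm [-51.8 -11.   22.5] yaw -0.03 tilt 0.15 F reader [-5.48  0.38  3.99] w 0.03984958598253047 q [ 0.22  0.55 -0.25  2.03  0.24  0.59 -1.51]
 -65,-11,22,0 -> [-13.2   0.    0.5] [-0.001  0.002 -0.001] world [ 0.513 -0.078  0.022]
 -70,-11,75,0 -> [-18.3  -0.1 -52.5] [-0.001  0.002 -0.001] world [ 0.508 -0.079  0.075]
 -70,-85,90,0 -> [-18.3  73.9 -67.6] [-0.001  0.002 -0.001] world [ 0.527 -0.151  0.09 ]
21,-85,90,90 -> [ 72.7  73.9 -67.8] [-3.000e-03  1.000e-03 -1.571e+00] world [ 0.615 -0.128  0.09 ]
21,-85,22,90 -> [72.9 74.   0.2] [-3.000e-03  1.000e-03 -1.571e+00] world [ 0.615 -0.128  0.022]
jar [ -27.12094485 -218.13551401   65.        ]
```

Emit:
play_rows:
  deltas:
    - [40,[-12,0,0],[0,0,0]]
    - [40,[-18,5,-35],[0,0,0]]
    - [40,[-18,40,-68],[0,0,-0.18]]
    - [40,[0,74,-68],[0,0,-0.36]]
    - [40,[40,74,-68],[0,0,-0.54]]
    - [40,[73,74,-68],[0,0,-0.72]]
    - [40,[73,74,-68],[0,0,-0.9]]
    - [40,[73,74,-68],[0,0,-1.08]]

```text
clock: 5.7
tcp_pos: [0.6155, -0.1273, 0.09]
orientation: [-2.459, -1.952, 0.001]
contact_force: [-0.7, 0.5, -0.5]
grip_width: 0.04
```

```bash
python3 go.py "21,-85,22,90"
```

```text
t 5.7 tcp reader mm [ 21.5 -84.9  90. ] yaw 62.22 tilt 0.12 F reader [-0.54  0.7  -0.46] w 0.04003733050922307 q [ 0.49  0.62 -0.53  1.75  0.39  0.88 -0.44]
21,-85,22,90 -> [-0.4 -0.3 68. ] [-0.002 -0.001 -0.485] world [ 0.615 -0.128  0.022]
```

Emit:
play_rows:
  deltas:
    - [40,[0,0,0],[0,0,-0.17]]
    - [40,[0,0,15],[0,0,-0.34]]
    - [40,[0,0,35],[0,0,-0.485]]
    - [40,[0,0,55],[0,0,-0.485]]
    - [40,[0,0,66],[0,0,-0.485]]
    - [40,[0,0,67.5],[0,0,-0.485]]
    - [40,[0,0,67.5],[0,0,-0.485]]

```text
clock: 6.58
tcp_pos: [0.6159, -0.1271, 0.023]
orientation: [-1.92, -2.485, -0.0]
contact_force: [0.7, 0.9, 0.6]
grip_width: 0.0399
```

```bash
python3 go.py "21,-40,22,90" "21,-31,22,90"
```

```text
t 6.58 tcp reader mm [ 22.  -84.8  23. ] yaw 89.98 tilt 0.07 F reader [0.93 0.65 0.59] w 0.03992814872546065 q [ 0.53  0.73 -0.59  1.78  0.54  0.8  -0.08]
21,-40,22,90 -> [44.8 -1.   1. ] [-0.    -0.001 -0.   ] world [ 0.604 -0.084  0.022]
21,-31,22,90 -> [53.8 -1.   1. ] [-0.    -0.001 -0.   ] world [ 0.601 -0.075  0.022]
```

Emit:
play_rows:
  deltas:
    - [40,[8,0,0.5],[0,0,0]]
    - [40,[16,0,0.5],[0,0,0]]
    - [40,[23,0,0.5],[0,0,0]]
    - [40,[29,0,0.5],[0,0,0]]
    - [40,[35,0,0.5],[0,0,0]]
    - [40,[41,0,0.5],[0,0,0]]
    - [40,[46,0,0.5],[0,0,0]]
    - [40,[50,0,0.5],[0,0,0]]

```text
clock: 7.58
tcp_pos: [0.6032, -0.0784, 0.0226]
orientation: [-1.92, -2.485, -0.0]
contact_force: [0.2, -1.1, -0.6]
grip_width: 0.0397
```

Emit:
play_rows:
  deltas:
    - [40,[1,0,0],[0,0,0]]
    - [40,[2,0,0],[0,0,0]]
    - [40,[2.5,0,0],[0,0,0]]
    - [40,[2.5,0,0],[0,0,0]]

```text
clock: 8.07
tcp_pos: [0.6026, -0.0761, 0.0225]
orientation: [-1.92, -2.485, -0.0]
contact_force: [0.8, -1.5, 0.2]
grip_width: 0.0399
```

```bash
python3 go.py
```

```text
t 8.07 tcp reader mm [ 22.  -32.2  22.5] yaw 89.96 tilt 0.07 F reader [ 0.37 -1.68  0.24] w 0.03992548636829617 q [ 0.46  0.71 -0.59  1.83  0.54  0.77 -0.17]
```

Emit:
play_rows:
  deltas:
    - [40,[0.7,0,0],[0,0,0]]
    - [40,[1.4,0,0],[0,0,0]]
    - [40,[1.5,0,0],[0,0,0]]

```text
clock: 8.45
tcp_pos: [0.6026, -0.0756, 0.0226]
orientation: [-1.921, -2.485, 0.0]
contact_force: [1.7, -4.9, -0.4]
grip_width: 0.0395
```

```bash
python3 go.py
```

```text
t 8.45 tcp reader mm [ 22.1 -31.6  22.6] yaw 89.94 tilt 0.01 F reader [ 0.36 -5.21 -0.36] w 0.0394759183297068 q [ 0.46  0.71 -0.59  1.83  0.55  0.77 -0.17]
```

The plate stalls at the side rail with 5 N. I'll back off for a check picture.

Emit:
play_rows:
  deltas:
    - [40,[-8,0,0],[0,0,0]]
    - [40,[-20,0,-10],[0,0,0]]
    - [40,[-50,0,-50],[0,0,0]]
    - [40,[-90,0,-100],[0,0,0]]
    - [40,[-130,0,-130],[0,0,0]]
    - [40,[-150,0,-140],[0,0,0]]
    - [40,[-150,0,-140],[0,0,0]]

```text
clock: 9.32
tcp_pos: [0.6401, -0.2223, 0.1624]
orientation: [-1.925, -2.483, 0.0]
contact_force: [0.1, 0.0, -0.5]
grip_width: 0.0403
```

```bash
python3 go.py; python3 - <<'E'
from h import *
a,_=grab('top','top3'); b,_=grab('side','side3')
a=cv2.resize(a[160:245,212:305],None,fx=6,fy=6,interpolation=cv2.INTER_CUBIC); b=cv2.resize(b[168:245,225:320],None,fx=6,fy=6,interpolation=cv2.INTER_CUBIC)
H=np.zeros((510,800,3),np.uint8); 
A=a[:, :420]; Bc=b[:,:380]; H[:,:420]=A; H[:462,420:]=Bc; cv2.imwrite('pics/c3.png',H[:,:,::-1])
E
```

```text
t 9.32 tcp reader mm [  21.3 -183.1  162.4] yaw 89.77 tilt 0.01 F reader [ 0.12 -0.02 -0.52] w 0.04029452510858097 q [ 0.69  0.63 -0.66  1.58  0.42  1.08  0.17]
```

View pics/c3.png

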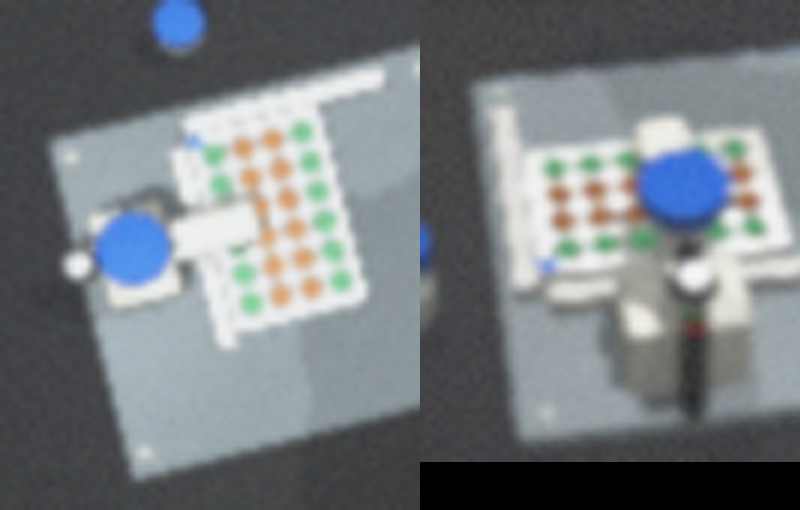

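The picture shows the plate against both rails, the blue mark at the corner (193,140) and the head still up. I'll confirm the x contact with a light second push, which should stall near -52 mm again.

```bash
python3 go.py "-90,-100,130,0" "-90,20,100,0"  2>&1 | tail -3; python3 go.py " -90,-100,130,0" " -90,20,90,0"|tail -2
```

```text
t 9.43 tcp reader mm [  21.5 -179.4  161. ] yaw 90.04 tilt 0.19 F reader [ 0.59  0.07 -0.68] w 0.04003028614604746 q [ 0.68  0.63 -0.66  1.58  0.42  1.08  0.17]
-90,-100,130,0 -> [  79.4 -111.3   31.5] [-0.004 -0.     1.571] world [ 0.511 -0.17   0.13 ]
-90,20,100,0 -> [ 199.3 -111.2   61.8] [-0.004 -0.     1.571] world [ 0.481 -0.054  0.1  ]
 -90,-100,130,0 -> [  79.4 -111.3   31.5] [-0.004 -0.     1.571] world [ 0.511 -0.17   0.13 ]
 -90,20,90,0 -> [ 199.3 -111.2   71.8] [-0.004 -0.     1.571] world [ 0.481 -0.054  0.09 ]
```

Emit:
play_rows:
  deltas:
    - [40,[20,-40,8],[0,0,0.18]]
    - [40,[50,-80,16],[0,0,0.36]]
    - [40,[79,-111,31],[0,0,0.54]]
    - [40,[110,-111,40],[0,0,0.72]]
    - [40,[140,-111,50],[0,0,0.9]]
    - [40,[170,-111,60],[0,0,1.08]]
    - [40,[190,-111,70],[0,0,1.26]]
    - [40,[199,-111,72],[0,0,1.44]]

```text
clock: 10.42
tcp_pos: [0.4785, -0.0507, 0.088]
orientation: [-3.079, -0.602, 0.01]
contact_force: [0.5, -0.0, -0.2]
grip_width: 0.0398
```

```bash
python3 go.py " -85,20,22,0"
```

```text
t 10.43 tcp reader mm [-91.6  23.9  88. ] yaw 7.5 tilt 0.45 F reader [ 0.48 -0.17 -0.17] w 0.03980072123380069 q [ 0.31  0.4  -0.4   2.11  0.23  0.69 -1.43]
 -85,20,22,0 -> [ 6.4  5.1 65.9] [-0.005  0.006  0.131] world [ 0.486 -0.053  0.022]
```

Emit:
play_rows:
  deltas:
    - [40,[6,5,10],[-0.005,0.006,0.13]]
    - [40,[6,5,35],[-0.005,0.006,0.13]]
    - [40,[6,5,55],[-0.005,0.006,0.13]]
    - [40,[6,5,65],[-0.005,0.006,0.13]]
    - [40,[6,5,65.5],[-0.005,0.006,0.13]]
    - [40,[6,5,65.5],[-0.005,0.006,0.13]]

```text
clock: 11.18
tcp_pos: [0.4856, -0.0524, 0.0228]
orientation: [-3.115, -0.403, -0.001]
contact_force: [1.4, -0.2, 0.6]
grip_width: 0.0399
```

```bash
python3 go.py " -54,20,22,0"
```

```text
t 11.18 tcp reader mm [-85.2  20.4  22.8] yaw 0.08 tilt 0.05 F reader [ 1.26 -0.57  0.62] w 0.03987415723776597 q [ 0.24  0.51 -0.31  2.13  0.3   0.54 -1.61]
 -54,20,22,0 -> [31.2  0.5  0.8] [-0.001 -0.001  0.001] world [ 0.516 -0.045  0.022]
```

Emit:
play_rows:
  deltas:
    - [40,[10,0,0.5],[0,0,0]]
    - [40,[20,0,0.5],[0,0,0]]
    - [40,[26,0,0.5],[0,0,0]]
    - [40,[29,0,0.5],[0,0,0]]
    - [40,[31,0,0.5],[0,0,0]]
    - [40,[32,0,0.5],[0,0,0]]
    - [40,[32,0,0.5],[0,0,0]]

```text
clock: 12.05
tcp_pos: [0.5164, -0.0443, 0.0223]
orientation: [-3.115, -0.403, -0.001]
contact_force: [-0.3, 0.3, 0.2]
grip_width: 0.0401
```

Emit:
play_rows:
  deltas:
    - [40,[0.7,0,0],[0,0,0]]
    - [40,[1.4,0,0],[0,0,0]]
    - [40,[2,0,0],[0,0,0]]
    - [40,[2.4,0,0],[0,0,0]]

```text
clock: 12.55
tcp_pos: [0.5179, -0.044, 0.0222]
orientation: [-3.115, -0.402, 0.002]
contact_force: [-3.6, -0.9, 1.9]
grip_width: 0.0403
```

```bash
python3 go.py
```

```text
t 12.55 tcp reader mm [-51.9  20.4  22.2] yaw 0.06 tilt 0.08 F reader [-3.72  0.    1.86] w 0.04032429938950988 q [ 0.22  0.55 -0.31  2.06  0.3   0.58 -1.62]
```

It stalled at -51.9 mm again, the same spot, so the plate is snug in x. Now I retreat, shut the fingers and go above the pad.

Emit:
play_rows:
  deltas:
    - [40,[-10,0,0],[0,0,0]]
    - [40,[-22,0,-20],[0,0,0]]
    - [30,[-22,0,-75],[0,0,0]]
    - [0,[-22,0,-130],[0,0,0]]
    - [0,[-10,-10,-155],[0,0,0]]
    - [0,[25,-45,-155],[0,0,0]]
    - [0,[60,-80,-155],[0,0,0]]
    - [0,[72,-90,-150],[0,0,0]]

```text
clock: 13.55
tcp_pos: [0.5659, 0.0649, 0.1726]
orientation: [-3.113, -0.408, -0.002]
contact_force: [-1.0, -0.2, -0.5]
grip_width: 0.0001
```

```bash
python3 go.py "20,110,145,0"; python3 - <<'E'
from h import *
a,_=grab('top','top4'); b,_=grab('side','side4')
b=cv2.resize(b[150:250,215:345],None,fx=6,fy=6,interpolation=cv2.INTER_CUBIC)
cv2.imwrite('pics/c4.png',b[:,:,::-1])
E
```

```text
t 13.55 tcp reader mm [ 22.1 113.6 172.6] yaw 0.3 tilt 0.13 F reader [-1.    0.08 -0.52] w 5.94685099699592e-05 q [ 0.12  0.4  -0.43  1.85  0.2   0.93 -1.71]
20,110,145,0 -> [-2.2  3.6 27.6] [-0.002 -0.001  0.005] world [0.565 0.061 0.145]
```

View pics/c4.png

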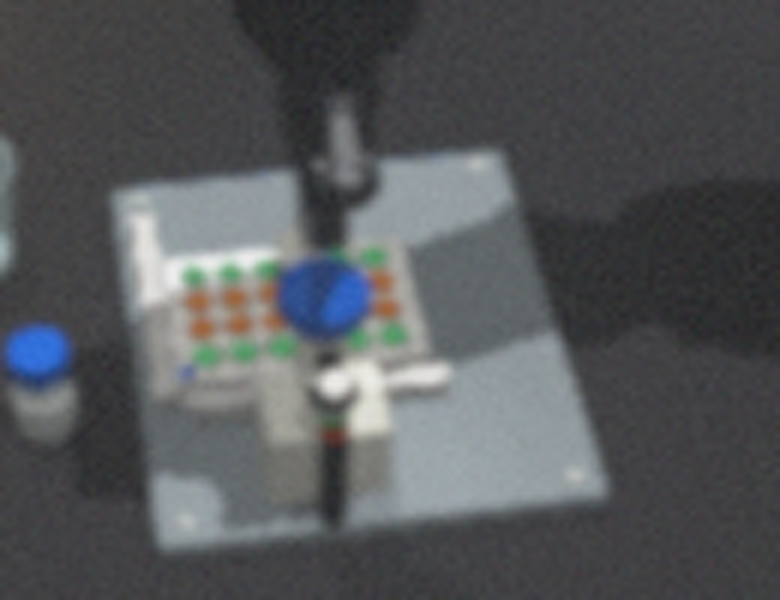

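The fingers are above the pad at (325,295), with the plate home and the blue mark at the rails' corner (187,372). I'll lower gently to find contact.

Emit:
play_rows:
  deltas:
    - [0,[-2,3.6,10],[0,0,0.005]]
    - [0,[-2,3.6,22],[0,0,0.005]]
    - [0,[-2,3.6,29],[0,0,0.005]]
    - [0,[-2,3.6,31],[0,0,0.005]]
    - [0,[-2,3.6,31],[0,0,0.005]]

```text
clock: 14.28
tcp_pos: [0.5636, 0.0587, 0.1403]
orientation: [-3.115, -0.398, 0.003]
contact_force: [-0.0, -0.1, -0.3]
grip_width: -0.0002
```

Emit:
play_rows:
  deltas:
    - [0,[0,0,1.5],[0,0,0]]
    - [0,[0,0,3],[0,0,0]]
    - [0,[0,0,4],[0,0,0]]
    - [0,[0,0,4],[0,0,0]]

```text
clock: 14.78
tcp_pos: [0.5638, 0.0588, 0.1367]
orientation: [-3.115, -0.398, 0.002]
contact_force: [-0.7, -0.1, 4.5]
grip_width: -0.0001
```

```bash
python3 go.py
```

```text
t 14.78 tcp reader mm [ 18.6 108.2 136.7] yaw -0.07 tilt 0.1 F reader [-0.66  0.04  4.52] w -8.693349640947713e-05 q [ 0.11  0.44 -0.42  1.88  0.23  0.86 -1.73]
```

Contact is near z = 136.7 mm. Next I press in small steps.

Emit:
play_rows:
  deltas:
    - [0,[0,0,1.5],[0,0,0]]
    - [0,[0,0,3],[0,0,0]]
    - [0,[0,0,4.5],[0,0,0]]
    - [0,[0,0,6],[0,0,0]]
    - [0,[0,0,7.5],[0,0,0]]
    - [0,[0,0,8],[0,0,0]]
    - [0,[0,0,8],[0,0,0]]

```text
clock: 15.65
tcp_pos: [0.5639, 0.0588, 0.1292]
orientation: [-3.115, -0.398, 0.002]
contact_force: [-2.0, 0.4, 7.9]
grip_width: 0.0
```

```bash
python3 go.py
```

```text
t 15.65 tcp reader mm [ 18.7 108.2 129.2] yaw -0.08 tilt 0.09 F reader [-1.86  0.91  7.9 ] w 1.0325855609679771e-05 q [ 0.11  0.45 -0.41  1.89  0.24  0.85 -1.74]
```

Emit:
play_rows:
  deltas:
    - [0,[0,0,1.5],[0,0,0]]
    - [0,[0,0,3],[0,0,0]]
    - [0,[0,0,4.5],[0,0,0]]
    - [0,[0,0,6],[0,0,0]]
    - [0,[0,0,6.6],[0,0,0]]
    - [0,[0,0,6.6],[0,0,0]]
    - [0,[0,0,6.6],[0,0,0]]

```text
clock: 16.52
tcp_pos: [0.5639, 0.0588, 0.1233]
orientation: [-3.116, -0.398, 0.002]
contact_force: [-3.8, -1.0, 9.7]
grip_width: 0.0003
```

```bash
python3 go.py; python3 - <<'E'
from h import *
a,_=grab('top','top5'); b,_=grab('side','side5')
b0=np.load('pics/side4.npz')['im']
L=[cv2.resize(q[190:245,245:295],None,fx=8,fy=8,interpolation=cv2.INTER_CUBIC) for q in(b0,b)]
cv2.imwrite('pics/c5.png',np.hstack(L)[:,:,::-1])
E
```

```text
t 16.52 tcp reader mm [ 18.7 108.2 123.3] yaw -0.08 tilt 0.07 F reader [-3.95 -0.02  9.71] w 0.00029338926378969757 q [ 0.11  0.46 -0.41  1.89  0.24  0.84 -1.74]
```

View pics/c5.png

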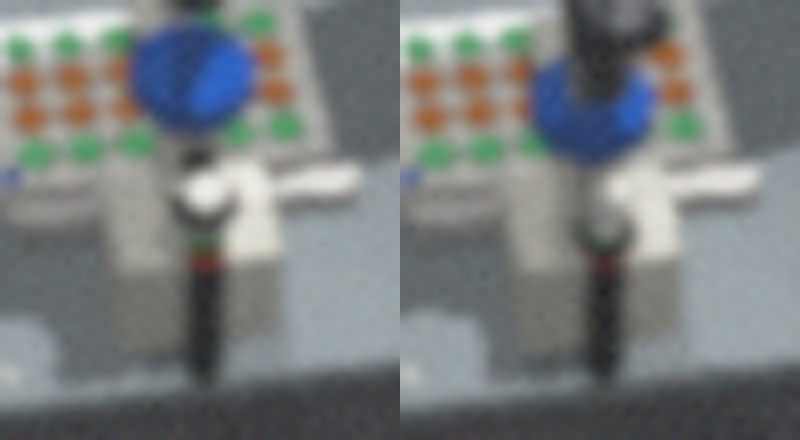

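In the right-hand picture the pad has dropped by about 28/8 px. The collar at (605,232) has moved down into the green, with a sliver of green above the red at (605,262). I'll check the amount using depth.

```bash
python3 - <<'E'
from go import *
for k in('side0','side4','side5'):
    z=np.load(f'pics/{k}.npz'); im=z['im'].astype(int); d=z['d']; v,u=np.mgrid[0:384,0:512]
    W=world('side',np.c_[u.ravel(),v.ravel()],d.ravel()).reshape(384,512,3)
    m=(im[...,2]>im[...,0]+60)&(abs(W[...,0]-.565)<.04)&(abs(W[...,1]-.061)<.04)&(W[...,2]>.1)
    print(k,'pad z med',np.median(W[m][:,2]).round(4),np.percentile(W[m][:,2],[20,80]).round(4),m.sum(),'centroid v',v[m].mean().round(2), 'lowest v',np.sort(v[m])[-6:])
# predicted pad lower edge row / travel by template shift of collar column
a=np.load('pics/side4.npz')['im'].astype(int); b=np.load('pics/side5.npz')['im'].astype(int)
for v in range(208,228): print(v,a[v,269:273].mean(0).astype(int),b[v,269:273].mean(0).astype(int))
px=lambda z:proj('side',[[*(np.array([RX,RY])+M@[.02,.144]),z]])[0].round(2)
print([(z,px(z)[1]) for z in (.112,.102,.094,.088)],px(.11))
E
```

```text
side0 pad z med 0.1374 [0.136  0.1387] 147 centroid v 198.58 lowest v [204 204 204 204 204 204]
side4 pad z med 0.1373 [0.1361 0.1386] 133 centroid v 198.8 lowest v [204 204 204 204 204 204]
side5 pad z med 0.1226 [0.1218 0.1238] 79 centroid v 203.7 lowest v [207 207 207 207 207 207]
208 [ 98 101  96] [ 50  68 105]
209 [92 91 90] [ 68  79 105]
210 [113 114 109] [100 103 113]
211 [167 165 160] [136 136 135]
212 [214 212 208] [167 165 159]
213 [228 227 223] [178 177 172]
214 [222 220 215] [172 171 168]
215 [186 185 180] [153 151 148]
216 [130 129 126] [136 134 133]
217 [87 87 86] [127 125 123]
218 [87 90 86] [121 122 118]
219 [ 95 104  94] [103 107 101]
220 [ 89 100  83] [75 82 75]
221 [94 85 70] [67 64 61]
222 [100  68  62] [80 64 61]
223 [87 61 59] [76 58 58]
224 [63 53 53] [61 53 54]
225 [53 54 55] [51 51 51]
226 [52 55 54] [52 53 54]
227 [56 56 55] [57 56 55]
[(0.112, np.float64(213.34)), (0.102, np.float64(215.79)), (0.094, np.float64(217.72)), (0.088, np.float64(219.16))] [270.4  213.83]
```

Depth gives 14.7 mm of travel, the TCP about 14 mm, and the collar's row shift about 14.5 mm. All three are mid-band, so I'm handing in while still pressing.

```bash
python3 go.py; python3 -c "
from bench import r
print(r.hand_in())"
```

```text
t 16.62 tcp reader mm [ 18.7 108.2 123.3] yaw -0.08 tilt 0.07 F reader [-2.17 -0.89  9.61] w -0.00021290532561306922 q [ 0.11  0.46 -0.41  1.89  0.24  0.84 -1.74]
the job is handed in; nothing more can be done
None
```

The plate is in the corner against both stop rails, and I handed in at 16.6 s with the arm still pressing the pad in the green band. No verdict was reported.

**Plate:**
- I pushed it +x, then +y, then lightly +x again, all with the head up.
- It stalled on the far rail at 5.4 N and on the side rail at 5.2 N. The second +x push stalled at the same place, 51.9 mm short of the reader's origin.
- The pictures show the blue mark in the corner. Squareness was read by eye from the rows of wells, to about 1°.
- I did not repeat the y push after the last x push. The later picture still shows the plate against the side rail.

**Head:**
- Three measures put the travel at about 14 mm (arm position), 14.7 mm (depth image) and 14.5 mm (collar shift), against a target of 14 ± 4 mm.
- The press force was 9.6–9.7 N, a little under the 11 N expected at 14 mm; taken alone it would suggest about 10 mm. I went with the three position measures because the force reading is noisy.
- The picture shows the collar in the green, with green still visible above the red, and the head never came near its bottom stop.

**Bystanders:** the arm kept clear of them, and none had moved in the views I looked at. I took no separate picture of them at the end.

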